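Wind the spring-driven dye agitator and start it with the bottle

TASK

Wind the dye agitator by the key on its sloping front, clockwise as you face the key, until it will turn no further. Then stand the small squat dye bottle upright in the middle of the agitator's round sprung pad, press it right down to the bottom for about a second to start the mixer, and let go, leaving the bottle standing there on the risen pad. Leave the other things on the bench where they are.

Things in the scene. Friction and masses are not known exactly. Their poses are not given: they have to be found in the camera images.
- agitator: grey metal box, fixed, 250 x 200 mm on plan. Origin at bench level; its sloping front (-x) faces about to the robot's right; z up. From x = -110 to 0 its front slopes up from z = 50 to 119 mm: its normal leans 32 degrees from vertical towards -x. Flat deck at z = 119 mm, x = 0 to 140. A steel bar along y at x = -58, z = 254 mm, on legs at y = +-106, bars a vertical hand from the key.
- key_grip (a point): centre of the key's flat steel wing, on the key's axis, 40 mm out from the sloping face (the axis leaves the face at x = -60, z = 81 mm of the agitator). Wing 44 mm wide (its x), 10 mm thick (its y), 24 mm long (its z, along the key's axis, out of the slope). Below it a 14 mm shaft with a 24 mm collar. The axes turn with the key.
- key (a joint): angle of the key, rad, growing clockwise as seen when facing the slope (looking along the key's -z); starts between 0 and 0.7; 3.1 is fully wound, a hard stop. A spring resists with 0.03 to 0.11 N m, and a ratchet drag of 0.16 N m holds the key wherever it is let go.
- pad_top (a point): centre of the top of the round black rubber pad, 72 mm across, at x = 65 mm of the agitator; when up it is 146 mm above the bench, 27 mm above the deck; z up. A fixed collar 80 mm across and 7 mm high lies under it.
- pad (a joint): how far the pad is pressed, m: 0 up, 0.012 fully down at a hard stop. The spring pushes back with 3.4 N at the top and 10 N fully down; it springs up when let go.
- dye_bottle: the smallest of the amber glass bottles with black caps: round body 50 mm across and 74 mm high, cap 28 mm across, 104 mm high in all, about 0.17 kg. Origin at the centre of its underside, z along its axis.
- tall_bottle: tall amber bottle, body 50 mm across and 115 mm high, 155 mm high in all. Origin at the centre of its underside.
- jar: wide amber jar, 66 mm across, 85 mm high. Origin at the centre of its underside.
- hammer: hammer lying on the bench, 240 mm long, wooden handle.
- screwdriver: screwdriver lying on the bench, 180 mm long.
- pincers: steel lasting pincers lying on the bench, 190 mm long, 20 mm high.
- spool: wooden thread spool, 44 mm across, 50 mm high. Origin at the centre of its underside.
- tack_tin: low open steel tin, 80 mm across, 28 mm high. Origin at the centre of its underside.
Mind the look-alikes: they are no part of the job. Leave any pink or turquoise look-alike of the dye_bottle alone.

How it is judged:
On the way, in this order (a step that is already met when the one before it is completed fails the run):
1. the key is fully wound (within 0.2 rad of its stop) (value of joint key above 2.9 rad), for 0.2 s.
2. the dye bottle, upright in the middle of the pad, has pressed the pad fully down for half a second, the key still wound (value of joint pad above 0.0108 m and contact force between dye_bottle and agitator above 3 N and horizontal distance between dye_bottle and pad_top below 0.012 m and angle between dye_bottle's own z axis and vertical below 0.15 rad and value of joint key above 2.9 rad), for 0.5 s.
At the end, for the whole second after the job is handed in: The key is within 0.2 rad of its stop (2.9 to 3.1 rad); the dye bottle stands still and upright (within 0.1 rad), let go, on the pad, its axis within 12 mm of the pad's middle; the pad has risen again (pressed less than 5 mm) (value of joint key above 2.9 rad and value of joint pad below 0.005 m and horizontal distance between dye_bottle and pad_top below 0.012 m and z of dye_bottle in the frame of pad_top between -0.004 and 0.004 m and angle between dye_bottle's own z axis and vertical below 0.1 rad and linear speed of dye_bottle below 0.02 m/s); the robot touches nothing.
It fails at once if another thing on the bench is moved more than 30 mm or knocked over (distance of any of tall_bottle, jar, hammer, screwdriver, pincers, spool, tack_tin from where it was at the start of the episode above 0.03 m or angle between any of tall_bottle, jar, spool's own z axis and vertical above 0.6 rad).
It also fails if it takes over 72 s, if anything falls off the work surface, if the arm or the gripper's body presses on something with over 40 N, if the wrist force passes 120 N, or if a joint passes its speed limit or range.

ROBOT

A 6-joint arm with a two-finger parallel gripper is mounted at the origin on the work surface. World frame = base frame: x ahead of the robot, y to its left, z up, the work surface at z = 0. Lengths are in m, angles in rad, forces in N, time in s.
With the tool pointing down it reaches from about 0.225 to 0.875 m from the base axis. Payload 3.4 kg.
Tool frame: the origin (TCP) lies at the very end of the fingers, on their centre line; the grasp point (between the pads) lies manip.grip_point_offset behind it (manip.grip_point_offset is the distance from the TCP to the grasp point, in m); z points along the fingers, y is the line along which they close (so a half turn about z gives the same grasp; the last joint's range is limited). The gripper opens to 85 mm and grips with 20 to 120 N. Pads are 22 mm wide; open, the fingers measure 114 mm over their backs; the gripper's body (76 mm by 85 mm) begins 54 mm behind the grasp point. The pads swing forward as they close: fully open they stand 13 mm farther back than shut.
Start: joints at [-1.309, 0.276, 1.505, -0, 1.361, -0.121], TCP at [0.215, -0.533, 0.231] pointing down, gripper open.
Joint ranges: [-2.89, 2.89], [-0.75, 2.08], [0.22, 2.7], [-1.18, 4.32], [0.11, 2.71], [-2.7, 2.7]. Speed limits (rad/s): [2.57, 2.57, 3.14, 3.14, 3.14, 3.14].

INTERFACE

Orientations are given as a unit quaternion [w, x, y, z].
In Python, from rig import manip gives the robot as it stands.
- The arm moves only by the shell command python3 -m pendant 'ROWS' [FORCE]. ROWS is JSON, a list of rows, each an object of numbers: "jaw": the opening, from -1 (shut) to 1 (fully open); "tx", "ty", "tz": the shift along the world's x, y, z in cm; "ax", "ay", "az": the turn, a rotation vector about the world's x, y, z in degrees. In form: [{"jaw": .., "tx": .., "ty": .., "tz": .., "ax": .., "ay": .., "az": ..}, ...]. A call has 1 to 10 rows; each row is the pose to reach, as a shift and turn from the pose commanded when the call began; what a row does not reach only later rows make up. A row lasts 1/8 s, in which the tool goes at most 62.5 mm and 10.7 degrees, less where a joint would pass 70% of its speed; a pose out of reach is approached as far as the arm can. A call with a gripper value outside its range is refused whole. The fingers move at their own pace and stop on an object; FORCE is the grip in N (left out, the last holds). Time passes only in rows, so rows that repeat a pose let the fingers close. It gives the time, the measured TCP pose, the force, the opening and the grip force at its end, in the units of the state.
- manip.get_state(): the state, without advancing time (a new reading comes with each control period).
- manip.get_image(name): name is "side" or "top" or "wrist"; returns a dict with "pixels" (400x640x3 uint8, blue, green, red), "depth" (400x640 float32, m along the optical axis (not along the pixel's ray), 0 where there is no reading), "fx", "fy", "cx", "cy" (pixels), "pose" (4x4, takes a point from camera to world coordinates). Camera axes: x right, y down, z forward; pixel columns grow to the right and rows downward; lengths in m; the calibration is good to about 2 mm. A picture is of the moment at which its call begins.
- manip.sign_off(): hands the job in; it is judged then, once.
The state is a dict: "clock": time; "qpos": joint angles; "qd": joint speeds; "effort": joint torques, N m; "position": TCP position; "ee_rot": TCP orientation; "contact_force": force on the tool from outside, world axes, zero at the start; "moment": the same for the moment, N m; "width": finger opening in m; "gripper_force": force on a finger pad.
Only numpy, scipy, OpenCV 4.12 (cv2) and the standard library are available. Lean on these libraries where they do the work, as an engineer would, in place of code of your own. Each camera call takes 0.05 s, during which the arm holds its last target. There are 200 camera calls.

## Working session

There is one attempt and no reset: what is moved stays moved. The work goes in short steps, Python scripts to look and compute and a shell command to move; the robot and the scene stay as the last step left them, time stands still between calls to the robot, and variables do not carry over. Pictures are saved under pics/ and viewed, at most 10 in all, crops included, and the job is handed in when it is done.

```bash
mkdir -p pics; ls
cat > h.py <<'E'
import numpy as np, cv2
from rig import manip
def grab(n):
    im=manip.get_image(n); np.savez(f'/tmp/{n}.npz',**im); return im
def load(n):
    return dict(np.load(f'/tmp/{n}.npz'))
def pts(im):
    v,u=np.mgrid[0:400,0:640]; d=im['depth']
    P=np.stack([(u-im['cx'])/im['fx']*d,(v-im['cy'])/im['fy']*d,d],-1)
    T=np.array(im['pose']); return P@T[:3,:3].T+T[:3,3]
E
python3 - <<'E'
from h import *
print(manip.get_state(), manip.grip_point_offset)
a=grab('top');b=grab('side')
print(a['pose'],a['fx'],b['pose'])
cv2.imwrite('pics/top.png',a['pixels']);cv2.imwrite('pics/side.png',b['pixels'])
E
```

```text
pics
{'clock': 0.0, 'qpos': array([-1.30899962e+00,  2.76579434e-01,  1.50615974e+00,  1.96561201e-05,
        1.36072657e+00, -1.20997497e-01]), 'qd': array([ 0.00030639,  0.00197274,  0.00182981, -0.00029598,  0.00060842,
       -0.00018828]), 'effort': array([ 3.18801474e-03, -4.16764784e+01, -2.45806539e+01,  2.99728645e-04,
        1.12171308e-02, -1.02820212e-05]), 'position': array([ 0.21462934, -0.53284542,  0.23043801]), 'ee_rot': array([-9.34897189e-04,  9.81739383e-01,  1.90228565e-01, -5.62913955e-05]), 'contact_force': array([ 0.24653812,  1.36747718, -0.03693207]), 'moment': array([-0.00781682, -0.04557122, -0.01676719]), 'gripper_force': 0.0, 'width': 0.08555803306062683} 0.0187
[[ 0.01019788 -0.99857576  0.05236853  0.4611554 ]
 [-0.99994479 -0.0103165  -0.00199526  0.02771056]
 [ 0.00253267 -0.05234529 -0.99862583  1.22449621]
 [ 0.          0.          0.          1.        ]] 387.8848292713133 [[-0.98994502 -0.09940627  0.10063425  0.39878314]
 [-0.14124139  0.73351818 -0.66483227  0.92107546]
 [-0.00772856 -0.67236112 -0.74018295  1.0818126 ]
 [ 0.          0.          0.          1.        ]]
```

View pics/top.png

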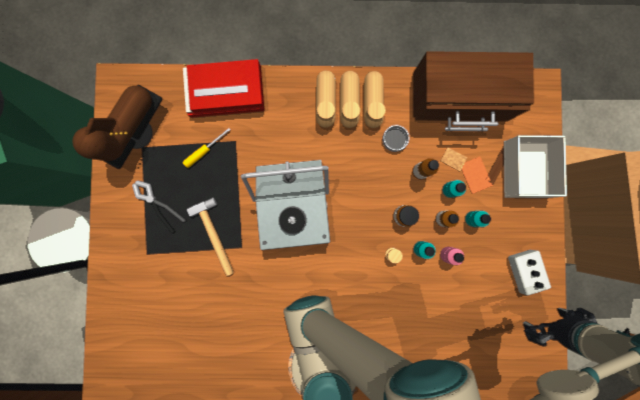

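View pics/side.png

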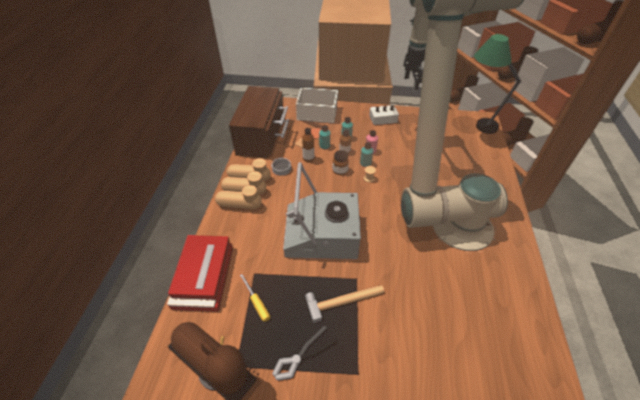

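The top view shows the agitator at about (290,205), with its pad at (292,220) and the key and bar at about (289,175), so the slope faces away from the base. The amber items are (428,167), (449,219) and the wide one at (406,215). The turquoise and pink look-alikes are at (455,187), (479,218), (425,250) and (453,256). I'll measure heights with depth and enlarge both areas.

Run:
```python
from h import *
a=load('top');b=load('side');P=pts(a)
for n,(u,v) in dict(tall=(433,163),small=(453,218),jar=(406,215),spool=(394,256),pad=(292,220),deck=(275,235),bench=(350,200),tur=(482,216)).items():
    print(n,np.median(P[v-1:v+2,u-1:u+2].reshape(-1,3),0).round(4))
Q=pts(b)
for n,(u,v) in dict(pad=(337,209),key=(294,217)).items(): print(n,np.median(Q[v-1:v+2,u-1:u+2].reshape(-1,3),0).round(4))
c=cv2.resize(a['pixels'][130:280,380:500],None,fx=4,fy=4,interpolation=3)[:600]
cc=cv2.resize(a['pixels'][150:255,240:340],None,fx=4,fy=4,interpolation=3)
d=cv2.resize(b['pixels'][160:265,275:375],None,fx=4,fy=4,interpolation=3)
cv2.imwrite('pics/bot.png',c);cv2.imwrite('pics/agi.png',np.hstack([cc,d]))
```

```text
tall [ 0.6135 -0.2873  0.1532]
small [ 0.4613 -0.3606  0.1008]
jar [ 0.4687 -0.2283  0.0828]
spool [ 0.3455 -0.1995  0.0487]
pad [0.4512 0.1025 0.1453]
deck [0.408  0.1519 0.1197]
bench [ 0.5148 -0.0699 -0.0012]
tur [ 0.468  -0.4448  0.1009]
pad [0.4498 0.1058 0.1455]
key [0.5911 0.1263 0.1059]
```

View pics/bot.png

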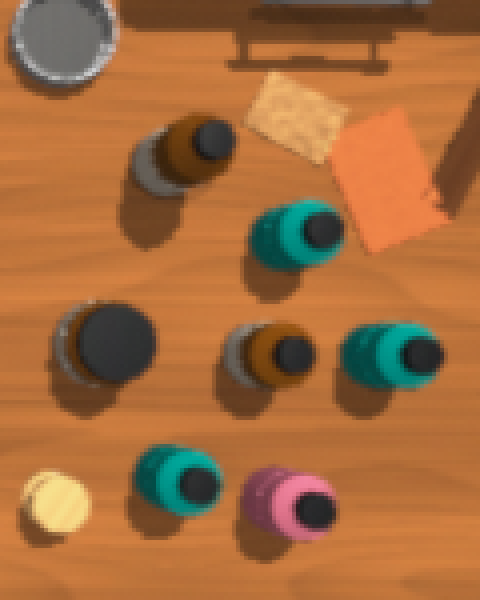

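View pics/agi.png

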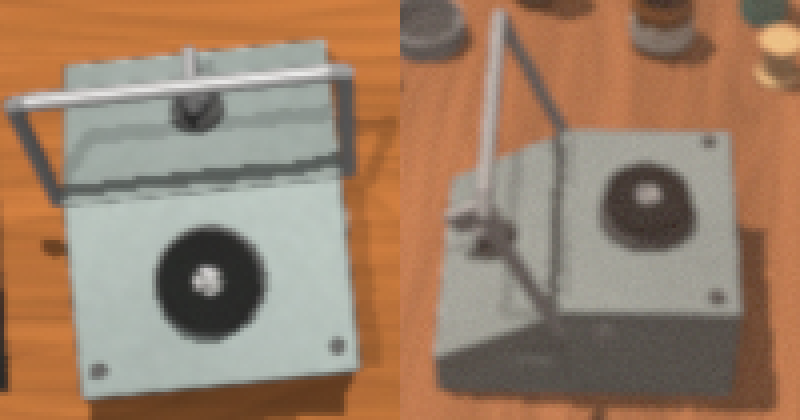

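The bottle crop shows three amber items: the tall bottle at about (428,167), top at z=153 mm, the wide jar at (406,215), and the small squat bottle at (449,219), top at z=101 mm. The last one is the dye bottle, since its height is 104 mm and it is amber. The agitator crop shows the key beneath the bar with its wing roughly along the slope line.

```bash
cat > agi.py <<'E'
from h import *
def R3(th): return np.array([[np.cos(th),-np.sin(th),0],[np.sin(th),np.cos(th),0],[0,0,1]])
E
python3 - <<'E'
from agi import *
a=load('top');P=pts(a);z=P[...,2]
m=((z>.112)&(z<.126)&(abs(P[...,0]-.45)<.2)&(abs(P[...,1]-.1)<.15)).astype(np.uint8)
m=cv2.morphologyEx(m,cv2.MORPH_OPEN,np.ones((5,5)))
n,l,s,c=cv2.connectedComponentsWithStats(m);k=1+np.argmax(s[1:,4]);X=P[l==k]
print('deck z',np.median(X[:,2]),cv2.minAreaRect((X[:,:2]*1000).astype(np.float32)))
# pad: black & z ~.146
p=P[(abs(z-.146)<.006)&(np.hypot(P[...,0]-.45,P[...,1]-.1)<.06)]
print('pad',cv2.minEnclosingCircle((p[:,:2]*1000).astype(np.float32)),p.mean(0),len(p))
b=P[(z>.24)&(z<.27)&(abs(P[...,0]-.57)<.06)&(abs(P[...,1]-.1)<.15)]
f=cv2.fitLine((b*1000).astype(np.float32),cv2.DIST_L2,0,.01,.01).ravel();print('bar',f,b.min(0),b.max(0))
bt=P[(z>.09)&(z<.115)&(np.hypot(P[...,0]-.461,P[...,1]+.3606)<.03)]
print('bottle cap',bt.mean(0),bt[:,:2].min(0),bt[:,:2].max(0),cv2.minEnclosingCircle((bt[:,:2]*1000).astype(np.float32)))
Q=pts(load('side'))
q=Q[(abs(Q[...,2]-.146)<.003)&(np.hypot(Q[...,0]-.45,Q[...,1]-.1)<.06)];print('pad side',cv2.minEnclosingCircle((q[:,:2]*1000).astype(np.float32)))
q=Q[(Q[...,2]>.09)&(Q[...,2]<.115)&(np.hypot(Q[...,0]-.461,Q[...,1]+.3606)<.03)];print('cap side',q.mean(0),q.min(0),q.max(0))
E
```

```text
deck z 0.11842132174975517 ((450.857177734375, 104.67861938476562), (149.39694213867188, 199.8007049560547), 6.268959045410156)
pad ((451.4448547363281, 104.8162612915039), 35.77012252807617) [0.4510535  0.10489081 0.14560237] 513
bar [-1.1195603e-01  9.9371123e-01  1.9682813e-03  5.7304138e+02
  1.1726196e+02  2.5721561e+02] [0.55478076 0.00846542 0.24035057] [0.58984312 0.2288142  0.26520065]
bottle cap [ 0.45993209 -0.35929073  0.10192609] [ 0.44680328 -0.3739063 ] [ 0.47289341 -0.34710479] ((459.630615234375, -360.078857421875), 13.978414535522461)
pad side ((450.9512634277344, 102.85907745361328), 37.10807800292969)
cap side [ 0.45905817 -0.35950738  0.10016061] [ 0.44585272 -0.37437413  0.0907384 ] [ 0.47166481 -0.34778971  0.10787612]
```

```bash
cat >> agi.py <<'E'
from scipy.spatial.transform import Rotation as Ro
th=np.deg2rad(6.35)
PAD=np.array([.4512,.1042,.146]); BOT=np.array([.4598,-.3597,0])
KEY=np.array([.5965,.1204,.1149]); n=np.array([.5299*np.cos(th),.5299*np.sin(th),.848]); n/=np.linalg.norm(n)
def Rkey(roll=0):   # roll deg about tool z (clockwise facing slope)
    y=np.array([-np.sin(th),np.cos(th),0]);z=-n
    return Ro.from_matrix(np.stack([np.cross(y,z),y,z],1))*Ro.from_rotvec([0,0,np.deg2rad(roll)])
def cur():
    s=manip.get_state();q=s['ee_rot'];return s['position'],Ro.from_quat([q[1],q[2],q[3],q[0]]),s
def go(p,R):
    a,b,s=cur();d=(p-a)*100;w=np.rad2deg((R*b.inv()).as_rotvec())
    print('t',d.round(2),'a',w.round(1),'|',np.linalg.norm(w).round(1),'q',s['qpos'].round(2),'F',s['contact_force'].round(1),'M',s['moment'].round(2))
E
python3 - <<'E'
from agi import *
go(KEY+.12*n,Rkey())
E
```

```text
t [44.51 66.04 -1.39] a [ 44.5  11.1 158.5] | 165.0 q [-1.31  0.28  1.51 -0.    1.36 -0.12] F [ 0.6 -0.4 -0.9] M [-0.01  0.    0.03]
```

```bash
python3 -m pendant '[{"jaw":1,"tz":6,"az":9,"tx":1,"ty":1},{"jaw":1,"tz":12,"tx":4,"ty":4,"az":19},{"jaw":1,"tz":14,"tx":8,"ty":8,"az":29},{"jaw":1,"tz":14,"tx":12,"ty":12,"az":39},{"jaw":1,"tz":14,"tx":16,"ty":16,"az":49},{"jaw":1,"tz":14,"tx":20,"ty":20,"az":59},{"jaw":1,"tz":14,"tx":24,"ty":25,"az":69},{"jaw":1,"tz":14,"tx":28,"ty":30,"az":79},{"jaw":1,"tz":14,"tx":32,"ty":35,"az":89},{"jaw":1,"tz":14,"tx":35,"ty":38,"az":98}]'
python3 - <<'E'
from agi import *
go(KEY+.12*n,Rkey())
E
```

```text
t [44.51 66.04 -1.39] a [ 44.5  11.1 158.5] | 165.0 q [-1.31  0.28  1.51 -0.    1.36 -0.12] F [ 0.6 -0.4 -0.9] M [-0.01  0.    0.03]invalid input at $[0]: expected keys jaw, tx, ty, tz, ax, ay, az
```

All seven keys are needed in every row.

```bash
python3 -m pendant '[{"jaw":1,"tx":1,"ty":1,"tz":6,"ax":0,"ay":0,"az":9},{"jaw":1,"tx":4,"ty":4,"tz":12,"ax":0,"ay":0,"az":19},{"jaw":1,"tx":8,"ty":8,"tz":14,"ax":0,"ay":0,"az":29},{"jaw":1,"tx":12,"ty":12,"tz":14,"ax":0,"ay":0,"az":39},{"jaw":1,"tx":16,"ty":16,"tz":14,"ax":0,"ay":0,"az":49},{"jaw":1,"tx":20,"ty":20,"tz":14,"ax":0,"ay":0,"az":59},{"jaw":1,"tx":24,"ty":25,"tz":14,"ax":0,"ay":0,"az":69},{"jaw":1,"tx":28,"ty":30,"tz":14,"ax":0,"ay":0,"az":79},{"jaw":1,"tx":32,"ty":35,"tz":14,"ax":0,"ay":0,"az":89},{"jaw":1,"tx":35,"ty":38,"tz":14,"ax":0,"ay":0,"az":98}]'
python3 - <<'E'
from agi import *
go(KEY+.12*n,Rkey())
E
```

```text
clock: 1.35
position: [0.5657, -0.1509, 0.371]
ee_rot: [-0.0, 0.497, 0.867, 0.0]
contact_force: [0.8, -1.4, -0.5]
width: 0.0854
gripper_force: 0.0
t [  9.4   27.84 -15.43] a [15.2 30.2 64.2] | 72.5 q [-0.38  0.25  1.2   0.    1.69 -0.91] F [ 0.8 -1.4 -0.5] M [ 0.   -0.04 -0.03]
```

```bash
python3 -m pendant '[{"jaw":1,"tx":2,"ty":3,"tz":1,"ax":1.9,"ay":3.8,"az":8},{"jaw":1,"tx":4,"ty":6,"tz":2,"ax":3.8,"ay":7.5,"az":16},{"jaw":1,"tx":6,"ty":9,"tz":2,"ax":5.7,"ay":11.3,"az":24},{"jaw":1,"tx":8,"ty":13,"tz":1,"ax":7.6,"ay":15.1,"az":32.1},{"jaw":1,"tx":9.4,"ty":17,"tz":0,"ax":9.5,"ay":18.9,"az":40.1},{"jaw":1,"tx":9.4,"ty":21,"tz":-2,"ax":11.4,"ay":22.6,"az":48.1},{"jaw":1,"tx":9.4,"ty":25,"tz":-4,"ax":13.3,"ay":26.4,"az":56.2},{"jaw":1,"tx":9.4,"ty":27.8,"tz":-7,"ax":15.2,"ay":30.2,"az":64.2},{"jaw":1,"tx":9.4,"ty":27.8,"tz":-11,"ax":15.2,"ay":30.2,"az":64.2},{"jaw":1,"tx":9.4,"ty":27.8,"tz":-15.4,"ax":15.2,"ay":30.2,"az":64.2}]'
python3 - <<'E'
from agi import *
go(KEY+.12*n,Rkey())
a=grab('wrist');print(a['pose'].round(3),a['fx']);cv2.imwrite('pics/w1.png',a['pixels'])
E
```

```text
clock: 2.6
position: [0.6589, 0.1256, 0.215]
ee_rot: [-0.275, -0.05, 0.96, -0.016]
contact_force: [0.3, -0.6, 0.7]
width: 0.0854
gripper_force: 0.0
t [0.08 0.18 0.17] a [ 0.2 -0.   0.3] | 0.3 q [ 0.09  0.77  0.8  -0.01  2.12 -1.59] F [ 0.3 -0.6  0.7] M [ 0.08 -0.25  0.05]
[[-0.106  0.969 -0.223  0.663]
 [ 0.994  0.103 -0.028  0.127]
 [-0.004 -0.224 -0.975  0.38 ]
 [ 0.     0.     0.     1.   ]] 320.96806397998796
```

View pics/w1.png

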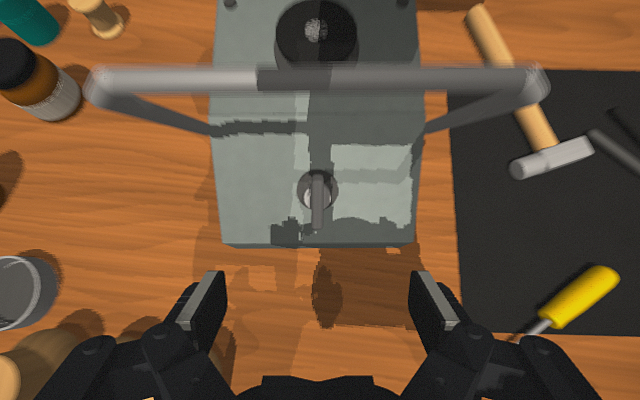

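The wrist view shows the key wing as a narrow vertical bar, (318,175)–(318,230), aligned with the tool's x axis. The bar is at about v=80 and the open fingers at (210,295) and (430,295). Next I'll measure the wing's angle and centre from depth.

Run:
```python
from agi import *
a=load('wrist');P=pts(a);R=Rkey().as_matrix()
L=(P-KEY)@R   # tool-like frame: x,y in slope plane, z into face
f=(abs(L[...,0])<.08)&(abs(L[...,1])<.08)
g=f&(abs(L[...,2]-.04)<.006); print('face offset',np.median(L[g][:,2]),g.sum())
for lo,hi in((-.016,-.008),(-.008,.008),(-.016,.014)):
    m=f&(np.hypot(L[...,0],L[...,1])<.035)&(L[...,2]>lo)&(L[...,2]<hi);X=L[m]
    if len(X)>8:print(lo,len(X),X.mean(0).round(4),cv2.minAreaRect((X[:,:2]*1000).astype(np.float32)),X[:,2].min())
m=f&(np.hypot(L[...,0],L[...,1])<.035)&(L[...,2]<.014);v,u=np.where(m);print(u.min(),u.max(),v.min(),v.max())
```

```text
face offset 0.04014652406699799 22689
-0.016 588 [ 0.0004 -0.0014 -0.0114] ((-0.38893890380859375, -1.241286277770996), (43.18889236450195, 9.218866348266602), 0.6249113082885742) -0.01394897137904497
-0.008 52 [ 0.0205 -0.0012 -0.0006] ((20.020095825195312, -1.1808114051818848), (2.383435010910034, 9.31995677947998), 0.19265364110469818) -0.007980986095807352
-0.016 909 [ 0.0015 -0.0015 -0.0042] ((-0.3564128875732422, -1.7735767364501953), (23.065858840942383, 43.15638732910156), 89.89318084716797) -0.01394897137904497
191 455 173 399
```

```bash
python3 - <<'E'
import re
s=open('agi.py').read()
s=s.replace("def cur()","KEY=KEY+Rkey().as_matrix()@np.array([-.0004,-.0012,0])\ndef cur()")
open('agi.py','w').write(s)
E
python3 -m pendant '[{"jaw":1,"tx":0,"ty":0,"tz":0,"ax":-5.3,"ay":-0.6,"az":-8.5},{"jaw":1,"tx":0,"ty":0,"tz":0,"ax":-10.5,"ay":-1.2,"az":-17},{"jaw":1,"tx":0,"ty":0,"tz":0,"ax":-15.8,"ay":-1.8,"az":-25.4},{"jaw":1,"tx":0,"ty":0,"tz":0,"ax":-21.1,"ay":-2.3,"az":-33.9},{"jaw":1,"tx":0,"ty":0,"tz":0,"ax":-26.3,"ay":-2.9,"az":-42.4},{"jaw":1,"tx":0,"ty":0,"tz":0,"ax":-31.6,"ay":-3.5,"az":-50.9},{"jaw":1,"tx":0,"ty":0,"tz":0,"ax":-36.9,"ay":-4.1,"az":-59.4},{"jaw":1,"tx":0,"ty":0,"tz":0,"ax":-42.2,"ay":-4.7,"az":-67.8},{"jaw":1,"tx":0,"ty":0,"tz":0,"ax":-47.4,"ay":-5.3,"az":-76.3},{"jaw":1,"tx":0,"ty":0,"tz":0,"ax":-52.7,"ay":-5.9,"az":-84.8}]'
python3 - <<'E'
from agi import *
go(KEY+.05*n,Rkey(180.6))
E
```

```text
clock: 3.9
position: [0.6589, 0.1244, 0.2178]
ee_rot: [-0.163, 0.705, 0.653, -0.222]
contact_force: [0.2, 0.1, -0.4]
width: 0.0855
gripper_force: 0.0
t [-3.56 -0.23 -6.07] a [-42.   -4.7 -67.7] | 79.8 q [ 0.09  0.77  0.8  -0.01  2.13  0.16] F [ 0.2  0.1 -0.4] M [ 0.03 -0.28  0.02]
```

```bash
python3 -m pendant '[{"jaw":1,"tx":0,"ty":0,"tz":0,"ax":-5.3,"ay":-0.6,"az":-8.5},{"jaw":1,"tx":0,"ty":0,"tz":0,"ax":-10.5,"ay":-1.2,"az":-17},{"jaw":1,"tx":-0.5,"ty":0,"tz":-0.9,"ax":-15.8,"ay":-1.8,"az":-25.4},{"jaw":1,"tx":-1,"ty":-0.1,"tz":-1.7,"ax":-21.1,"ay":-2.3,"az":-33.9},{"jaw":1,"tx":-1.5,"ty":-0.1,"tz":-2.6,"ax":-26.3,"ay":-2.9,"az":-42.4},{"jaw":1,"tx":-2,"ty":-0.1,"tz":-3.5,"ax":-31.6,"ay":-3.5,"az":-50.9},{"jaw":1,"tx":-2.5,"ty":-0.2,"tz":-4.4,"ax":-36.9,"ay":-4.1,"az":-59.4},{"jaw":1,"tx":-3,"ty":-0.2,"tz":-5.2,"ax":-42,"ay":-4.7,"az":-67.7},{"jaw":1,"tx":-3.56,"ty":-0.23,"tz":-6.07,"ax":-42,"ay":-4.7,"az":-67.7},{"jaw":1,"tx":-3.56,"ty":-0.23,"tz":-6.07,"ax":-42,"ay":-4.7,"az":-67.7}]'
python3 - <<'E'
from agi import *
go(KEY+.05*n,Rkey(180.6)); go(KEY-.011*n,Rkey(180.6))
E
```

```text
clock: 5.15
position: [0.6226, 0.1222, 0.1563]
ee_rot: [0.016, 0.96, 0.053, -0.276]
contact_force: [-0.9, 0.4, -0.4]
width: 0.0853
gripper_force: 0.0
t [ 0.07 -0.    0.08] a [-0.2 -0.1 -0.4] | 0.5 q [ 0.09  0.74  1.02 -0.01  1.94  1.55] F [-0.9  0.4 -0.4] M [ 0.02 -0.23  0.  ]
t [-3.15 -0.36 -5.1 ] a [-0.2 -0.1 -0.4] | 0.5 q [ 0.09  0.74  1.02 -0.01  1.94  1.55] F [-0.9  0.4 -0.4] M [ 0.02 -0.23  0.  ]
```

```bash
python3 -m pendant '[{"jaw":1,"tx":-0.6,"ty":-0.1,"tz":-1,"ax":0,"ay":0,"az":0},{"jaw":1,"tx":-1.2,"ty":-0.1,"tz":-2,"ax":0,"ay":0,"az":0},{"jaw":1,"tx":-1.8,"ty":-0.2,"tz":-3,"ax":0,"ay":0,"az":0},{"jaw":1,"tx":-2.5,"ty":-0.3,"tz":-4,"ax":0,"ay":0,"az":0},{"jaw":1,"tx":-2.8,"ty":-0.3,"tz":-4.6,"ax":0,"ay":0,"az":-0.3},{"jaw":1,"tx":-3.15,"ty":-0.36,"tz":-5.1,"ax":-0.2,"ay":0,"az":-0.4},{"jaw":1,"tx":-3.15,"ty":-0.36,"tz":-5.1,"ax":-0.2,"ay":0,"az":-0.4}]'
python3 - <<'E'
from agi import *
go(KEY-.011*n,Rkey(180.6))
E
```

```text
clock: 6.02
position: [0.5914, 0.1187, 0.1054]
ee_rot: [0.017, 0.96, 0.048, -0.276]
contact_force: [-0.9, -0.1, -0.1]
width: 0.0856
gripper_force: 0.0
t [-0.02 -0.01 -0.  ] a [ 0.  -0.   0.1] | 0.1 q [ 0.09  0.72  1.19 -0.01  1.79  1.56] F [-0.9 -0.1 -0.1] M [ 0.   -0.24 -0.01]
```

```bash
python3 -m pendant '[{"jaw":-1,"tx":0,"ty":0,"tz":0,"ax":0,"ay":0,"az":0},{"jaw":-1,"tx":0,"ty":0,"tz":0,"ax":0,"ay":0,"az":0},{"jaw":-1,"tx":0,"ty":0,"tz":0,"ax":0,"ay":0,"az":0},{"jaw":-1,"tx":0,"ty":0,"tz":0,"ax":0,"ay":0,"az":0},{"jaw":-1,"tx":0,"ty":0,"tz":0,"ax":0,"ay":0,"az":0},{"jaw":-1,"tx":0,"ty":0,"tz":0,"ax":0,"ay":0,"az":0}]' 60
python3 - <<'E'
from agi import *
go(KEY-.011*n,Rkey(180.6))
E
```

```text
clock: 6.78
position: [0.5924, 0.118, 0.1063]
ee_rot: [0.017, 0.96, 0.047, -0.274]
contact_force: [3.9, -1.8, 4.7]
width: 0.0087
gripper_force: 84.8
t [-0.12  0.06 -0.09] a [0.1 0.1 0.1] | 0.2 q [ 0.09  0.72  1.18 -0.01  1.79  1.56] F [ 3.9 -1.8  4.7] M [-0.41 -0.25  0.13]
```

```bash
python3 -m pendant '[{"jaw":-1,"tx":0,"ty":0,"tz":0,"ax":-4.7,"ay":-0.5,"az":-7.6},{"jaw":-1,"tx":0,"ty":0,"tz":0,"ax":-9.5,"ay":-1.1,"az":-15.3},{"jaw":-1,"tx":0,"ty":0,"tz":0,"ax":-14.2,"ay":-1.6,"az":-22.9},{"jaw":-1,"tx":0,"ty":0,"tz":0,"ax":-19,"ay":-2.1,"az":-30.5},{"jaw":-1,"tx":0,"ty":0,"tz":0,"ax":-23.7,"ay":-2.6,"az":-38.2},{"jaw":-1,"tx":0,"ty":0,"tz":0,"ax":-28.4,"ay":-3.2,"az":-45.8},{"jaw":-1,"tx":0,"ty":0,"tz":0,"ax":-32.1,"ay":-3.6,"az":-51.7},{"jaw":-1,"tx":0,"ty":0,"tz":0,"ax":-32.1,"ay":-3.6,"az":-51.7}]'
python3 - <<'E'
from agi import *
go(KEY-.011*n,Rkey(241.6)); print(cur()[2]['moment']@n)
E
```

```text
clock: 7.78
position: [0.5922, 0.1175, 0.1064]
ee_rot: [0.155, 0.851, -0.447, -0.227]
contact_force: [2.9, -3.4, 5.4]
width: 0.0083
gripper_force: 84.9
t [-0.1   0.11 -0.11] a [0.2 0.1 0.1] | 0.2 q [ 0.09  0.72  1.19 -0.01  1.79  2.63] F [ 2.9 -3.4  5.4] M [-0.58 -0.17  0.29]
-0.07121612792629783
```

```bash
python3 -m pendant '[{"jaw":1,"tx":0,"ty":0,"tz":0,"ax":0,"ay":0,"az":0},{"jaw":1,"tx":0,"ty":0,"tz":0,"ax":0,"ay":0,"az":0},{"jaw":1,"tx":0,"ty":0,"tz":0,"ax":0,"ay":0,"az":0},{"jaw":1,"tx":0,"ty":0,"tz":0,"ax":0,"ay":0,"az":0},{"jaw":1,"tx":0,"ty":0,"tz":0,"ax":0,"ay":0,"az":0},{"jaw":1,"tx":0,"ty":0,"tz":0,"ax":0,"ay":0,"az":0}]'
cat > wing.py <<'E'
from agi import *
a=grab('wrist');P=pts(a);R=Rkey().as_matrix()
L=(P-KEY)@R;r=np.hypot(L[...,0],L[...,1])
m=(r<.03)&(L[...,2]>-.018)&(L[...,2]<-.006);X=L[m]
print(len(X),X.mean(0).round(4),cv2.minAreaRect((X[:,:2]*1000).astype(np.float32)))
w,V=np.linalg.eigh(np.cov(X[:,:2].T));print('wing angle',np.rad2deg(np.arctan2(V[1,1],V[0,1]))%180)
E
python3 wing.py; python3 -c "
from agi import *
go(KEY-.011*n,Rkey(61))"
```

```text
clock: 8.52
position: [0.5916, 0.1187, 0.1056]
ee_rot: [0.154, 0.852, -0.446, -0.228]
contact_force: [0.4, -0.1, 0.4]
width: 0.0852
gripper_force: 0.0
1948 [-0.0023 -0.0033 -0.0113] ((-0.8865056037902832, -0.9372463226318359), (44.08251190185547, 10.043683052062988), 61.84669876098633)
wing angle 61.774964498280745
t [-0.05 -0.01 -0.03] a [ -94.4  -10.5 -152.1] | 179.4 q [ 0.09  0.72  1.19 -0.01  1.79  2.63] F [-0.5 -1.1  0.7] M [ 0.05 -0.23  0.03]
```

```bash
python3 -m pendant '[{"jaw":1,"tx":0,"ty":0,"tz":0,"ax":5.3,"ay":0.6,"az":8.5},{"jaw":1,"tx":0,"ty":0,"tz":0,"ax":10.5,"ay":1.2,"az":17},{"jaw":1,"tx":0,"ty":0,"tz":0,"ax":15.8,"ay":1.8,"az":25.4},{"jaw":1,"tx":0,"ty":0,"tz":0,"ax":21.1,"ay":2.3,"az":33.9},{"jaw":1,"tx":0,"ty":0,"tz":0,"ax":26.3,"ay":2.9,"az":42.4},{"jaw":1,"tx":0,"ty":0,"tz":0,"ax":31.6,"ay":3.5,"az":50.9},{"jaw":1,"tx":0,"ty":0,"tz":0,"ax":36.9,"ay":4.1,"az":59.4},{"jaw":1,"tx":0,"ty":0,"tz":0,"ax":42.2,"ay":4.7,"az":67.8},{"jaw":1,"tx":0,"ty":0,"tz":0,"ax":47.4,"ay":5.3,"az":76.3},{"jaw":1,"tx":0,"ty":0,"tz":0,"ax":52.7,"ay":5.9,"az":84.8}]'; python3 -m pendant '[{"jaw":1,"tx":0,"ty":0,"tz":0,"ax":5.3,"ay":0.6,"az":8.5},{"jaw":1,"tx":0,"ty":0,"tz":0,"ax":10.5,"ay":1.2,"az":17},{"jaw":1,"tx":0,"ty":0,"tz":0,"ax":15.8,"ay":1.8,"az":25.4},{"jaw":1,"tx":0,"ty":0,"tz":0,"ax":21.1,"ay":2.3,"az":33.9},{"jaw":1,"tx":0,"ty":0,"tz":0,"ax":26.3,"ay":2.9,"az":42.4},{"jaw":1,"tx":0,"ty":0,"tz":0,"ax":31.6,"ay":3.5,"az":50.9},{"jaw":1,"tx":0,"ty":0,"tz":0,"ax":36.9,"ay":4.1,"az":59.4},{"jaw":1,"tx":0,"ty":0,"tz":0,"ax":41.7,"ay":4.7,"az":67.2},{"jaw":1,"tx":0,"ty":0,"tz":0,"ax":41.7,"ay":4.7,"az":67.2}]'; python3 -c "
from agi import *
go(KEY-.011*n,Rkey(61.8))"
```

```text
clock: 9.82
position: [0.5917, 0.1187, 0.1057]
ee_rot: [-0.077, 0.888, 0.368, -0.265]
contact_force: [0.5, 0.4, 0.3]
width: 0.0854
gripper_force: 0.0
clock: 10.95
position: [0.5917, 0.1187, 0.1056]
ee_rot: [-0.227, 0.452, 0.848, -0.157]
contact_force: [0.7, -0.9, 0.1]
width: 0.0856
gripper_force: 0.0
t [-0.05 -0.01 -0.03] a [ 0.5 -0.   0.5] | 0.7 q [ 0.09  0.72  1.18 -0.01  1.8  -0.5 ] F [ 0.7 -0.9  0.1] M [-0.01 -0.2   0.03]
```

```bash
python3 -m pendant '[{"jaw":-1,"tx":0,"ty":0,"tz":0,"ax":0,"ay":0,"az":0},{"jaw":-1,"tx":0,"ty":0,"tz":0,"ax":0,"ay":0,"az":0},{"jaw":-1,"tx":0,"ty":0,"tz":0,"ax":0,"ay":0,"az":0},{"jaw":-1,"tx":0,"ty":0,"tz":0,"ax":0,"ay":0,"az":0},{"jaw":-1,"tx":0,"ty":0,"tz":0,"ax":0,"ay":0,"az":0},{"jaw":-1,"tx":0,"ty":0,"tz":0,"ax":0,"ay":0,"az":0}]' 60;  python3 -m pendant '[{"jaw":-1,"tx":0,"ty":0,"tz":0,"ax":-4.7,"ay":-0.5,"az":-7.6},{"jaw":-1,"tx":0,"ty":0,"tz":0,"ax":-9.5,"ay":-1.1,"az":-15.3},{"jaw":-1,"tx":0,"ty":0,"tz":0,"ax":-14.2,"ay":-1.6,"az":-22.9},{"jaw":-1,"tx":0,"ty":0,"tz":0,"ax":-19,"ay":-2.1,"az":-30.5},{"jaw":-1,"tx":0,"ty":0,"tz":0,"ax":-23.7,"ay":-2.6,"az":-38.2},{"jaw":-1,"tx":0,"ty":0,"tz":0,"ax":-28.4,"ay":-3.2,"az":-45.8},{"jaw":-1,"tx":0,"ty":0,"tz":0,"ax":-33.2,"ay":-3.7,"az":-53.4},{"jaw":-1,"tx":0,"ty":0,"tz":0,"ax":-37,"ay":-4.1,"az":-59.4},{"jaw":-1,"tx":0,"ty":0,"tz":0,"ax":-37,"ay":-4.1,"az":-59.4}]'
python3 - <<'E'
from agi import *
go(KEY-.011*n,Rkey(131.8)); print(cur()[2]['moment']@n)
E
```

```text
clock: 11.7
position: [0.5917, 0.1183, 0.1067]
ee_rot: [-0.227, 0.451, 0.849, -0.157]
contact_force: [-0.5, -0.8, 5.0]
width: 0.0089
gripper_force: 76.0
clock: 12.82
position: [0.5921, 0.1182, 0.1064]
ee_rot: [-0.096, 0.857, 0.435, -0.259]
contact_force: [1.2, -0.7, 4.7]
width: 0.0088
gripper_force: 76.0
t [-0.09  0.04 -0.11] a [ 0.5 -0.1  0.6] | 0.7 q [ 0.09  0.72  1.18 -0.01  1.8   0.72] F [ 1.2 -0.7  4.7] M [-0.31 -0.11  0.07]
-0.11460588964507225
```

```bash
cat > mo.py <<'E'
from agi import *
p,R,s=cur();r=np.rad2deg((Rkey().inv()*R).as_rotvec());print('roll',r.round(1),'Mn',(s['moment']@n).round(3),'M',s['moment'].round(2),'q6',s['qpos'][5].round(3),'e6',s['effort'][5].round(3),'w',s['width'].round(4),'F',s['contact_force'].round(1),'p',p.round(4))
E
for i in 1; do python3 mo.py; python3 -m pendant '[{"jaw":-1,"tx":0,"ty":0,"tz":0,"ax":-2.6,"ay":-0.3,"az":-4.2},{"jaw":-1,"tx":0,"ty":0,"tz":0,"ax":-5.3,"ay":-0.6,"az":-8.5}]' >/dev/null; python3 mo.py;  python3 -m pendant '[{"jaw":-1,"tx":0,"ty":0,"tz":0,"ax":-2.6,"ay":-0.3,"az":-4.2},{"jaw":-1,"tx":0,"ty":0,"tz":0,"ax":-5.3,"ay":-0.6,"az":-8.5}]' >/dev/null; python3 mo.py;done
```

```text
Traceback (most recent call last):
  File "mo.py", line 2, in <module>
    p,R,s=cur();r=np.rad2deg((Rkey().inv()*R).as_rotvec());print('roll',r.round(1),'Mn',(s['moment']@n).round(3),'M',s['moment'].round(2),'q6',s['qpos'][5].round(3),'e6',s['effort'][5].round(3),'w',s['width'].round(4),'F',s['contact_force'].round(1),'p',p.round(4))
                                                                                                                                                                                                      ^^^^^^^^^^^^^^^^
AttributeError: 'float' object has no attribute 'round'
Traceback (most recent call last):
  File "mo.py", line 2, in <module>
    p,R,s=cur();r=np.rad2deg((Rkey().inv()*R).as_rotvec());print('roll',r.round(1),'Mn',(s['moment']@n).round(3),'M',s['moment'].round(2),'q6',s['qpos'][5].round(3),'e6',s['effort'][5].round(3),'w',s['width'].round(4),'F',s['contact_force'].round(1),'p',p.round(4))
                                                                                                                                                                                                      ^^^^^^^^^^^^^^^^
AttributeError: 'float' object has no attribute 'round'
Traceback (most recent call last):
  File "mo.py", line 2, in <module>
    p,R,s=cur();r=np.rad2deg((Rkey().inv()*R).as_rotvec());print('roll',r.round(1),'Mn',(s['moment']@n).round(3),'M',s['moment'].round(2),'q6',s['qpos'][5].round(3),'e6',s['effort'][5].round(3),'w',s['width'].round(4),'F',s['contact_force'].round(1),'p',p.round(4))
                                                                                                                                                                                                      ^^^^^^^^^^^^^^^^
AttributeError: 'float' object has no attribute 'round'
```

```bash
sed -i "s/s\['width'\].round(4)/round(s['width'],4)/" mo.py; python3 mo.py;  python3 -m pendant '[{"jaw":-1,"tx":0,"ty":0,"tz":0,"ax":-2.6,"ay":-0.3,"az":-4.2}]' >/dev/null; python3 mo.py;  python3 -m pendant '[{"jaw":-1,"tx":0,"ty":0,"tz":0,"ax":-2.6,"ay":-0.3,"az":-4.2}]' >/dev/null; python3 mo.py
```

```text
roll [ 1.000e-01 -1.000e-01  1.527e+02] Mn 0.326 M [-0.16 -0.06  0.49] q6 1.073 e6 -0.319 w 0.0086 F [ 1.2 -1.8  5.8] p [0.5922 0.1181 0.1064]
roll [ 1.000e-01 -1.000e-01  1.576e+02] Mn 0.272 M [-0.19 -0.07  0.44] q6 1.159 e6 -0.293 w 0.0092 F [ 1.5 -2.3  4.8] p [0.5922 0.1181 0.1064]
roll [ 1.000e-01 -1.000e-01  1.626e+02] Mn 0.278 M [-0.23 -0.    0.47] q6 1.246 e6 -0.295 w 0.0087 F [ 2.9 -2.1  5.8] p [0.5922 0.1181 0.1064]
```

```bash
python3 -m pendant '[{"jaw":-1,"tx":0,"ty":0,"tz":0,"ax":-2.6,"ay":-0.3,"az":-4.2}]' >/dev/null; python3 mo.py;  python3 -m pendant '[{"jaw":-1,"tx":0,"ty":0,"tz":0,"ax":-2.6,"ay":-0.3,"az":-4.2}]' >/dev/null; python3 mo.py;  python3 -m pendant '[{"jaw":-1,"tx":0,"ty":0,"tz":0,"ax":-2.6,"ay":-0.3,"az":-4.2}]' >/dev/null; python3 mo.py
```

```text
roll [ 1.000e-01 -0.000e+00  1.675e+02] Mn 0.287 M [-0.27 -0.02  0.51] q6 1.332 e6 -0.292 w 0.0086 F [ 1.5 -2.   5.1] p [0.5922 0.118  0.1064]
roll [ 1.000e-01 -0.000e+00  1.725e+02] Mn 0.3 M [-0.27  0.01  0.52] q6 1.418 e6 -0.29 w 0.0087 F [ 1.6 -2.3  4.9] p [0.5922 0.118  0.1064]
roll [  0.   -0.  177.4] Mn 0.307 M [-0.26  0.04  0.52] q6 1.504 e6 -0.288 w 0.0088 F [ 2.  -1.7  4.9] p [0.5922 0.1179 0.1064]
```

```bash
python3 -m pendant '[{"jaw":-1,"tx":0,"ty":0,"tz":0,"ax":-1.6,"ay":-0.2,"az":-2.5}]' >/dev/null; python3 mo.py;  python3 -m pendant '[{"jaw":-1,"tx":0,"ty":0,"tz":0,"ax":-1.6,"ay":-0.2,"az":-2.5}]' >/dev/null; python3 mo.py; python3 wing.py
```

```text
roll [-0.000e+00  1.000e-01 -1.797e+02] Mn 0.883 M [0.   0.06 1.03] q6 1.555 e6 0.579 w 0.0087 F [ 1.6 -2.3  4.4] p [0.5922 0.1179 0.1064]
roll [ 0.000e+00  1.000e-01 -1.768e+02] Mn 1.404 M [0.25 0.07 1.5 ] q6 1.605 e6 1.091 w 0.0089 F [ 2.2 -1.9  5.7] p [0.5922 0.118  0.1064]
2699 [-0.0064 -0.0008 -0.0118] ((-1.781907081604004, -0.5695514678955078), (34.29413986206055, 35.559356689453125), 46.11136245727539)
wing angle 0.3902971704916922
```

The moment jumped to 1.4 N m, so the key is at its stop. I'll relieve it slightly, open the gripper and back out along the axis.

```bash
python3 -m pendant '[{"jaw":-1,"tx":0,"ty":0,"tz":0,"ax":1.6,"ay":0.2,"az":2.5},{"jaw":-1,"tx":0,"ty":0,"tz":0,"ax":1.6,"ay":0.2,"az":2.5},{"jaw":1,"tx":0,"ty":0,"tz":0,"ax":1.6,"ay":0.2,"az":2.5},{"jaw":1,"tx":0,"ty":0,"tz":0,"ax":1.6,"ay":0.2,"az":2.5},{"jaw":1,"tx":0,"ty":0,"tz":0,"ax":1.6,"ay":0.2,"az":2.5},{"jaw":1,"tx":0,"ty":0,"tz":0,"ax":1.6,"ay":0.2,"az":2.5},{"jaw":1,"tx":0,"ty":0,"tz":0,"ax":1.6,"ay":0.2,"az":2.5},{"jaw":1,"tx":0,"ty":0,"tz":0,"ax":1.6,"ay":0.2,"az":2.5}]'; python3 wing.py; python3 -m pendant '[{"jaw":1,"tx":0.5,"ty":0.05,"tz":0.85,"ax":0,"ay":0,"az":0},{"jaw":1,"tx":1.6,"ty":0.2,"tz":2.5,"ax":0,"ay":0,"az":0},{"jaw":1,"tx":3.2,"ty":0.35,"tz":5.1,"ax":0,"ay":0,"az":0},{"jaw":1,"tx":5.3,"ty":0.6,"tz":8.5,"ax":0,"ay":0,"az":0},{"jaw":1,"tx":7.4,"ty":0.8,"tz":12,"ax":0,"ay":0,"az":0},{"jaw":1,"tx":7.4,"ty":0.8,"tz":12,"ax":0,"ay":0,"az":0}]'; python3 wing.py
```

```text
clock: 15.25
position: [0.5917, 0.1187, 0.1056]
ee_rot: [0.016, 0.96, 0.051, -0.276]
contact_force: [0.1, 0.3, 1.5]
width: 0.0855
gripper_force: 0.0
1936 [-0.004  -0.0005 -0.0113] ((-1.528158187866211, -0.5347542762756348), (10.015301704406738, 44.182594299316406), 87.66644287109375)
wing angle 177.6069422069067
clock: 16.05
position: [0.6679, 0.1268, 0.2285]
ee_rot: [0.016, 0.961, 0.051, -0.272]
contact_force: [-0.2, 1.0, -0.1]
width: 0.0854
gripper_force: 0.0
547 [-0.0023 -0.0008 -0.0114] ((-1.313863754272461, -0.7964982986450195), (9.954132080078125, 43.4976806640625), 87.66146087646484)
wing angle 177.6739046118401
```

Run:
```python
from agi import *
P=pts(load('top'));z=P[...,2]
m=((z>.09)&(z<.17)&(P[...,0]<.68)&(P[...,0]>.3)&(P[...,1]<-.15)&(P[...,1]>-.55)).astype(np.uint8)
k,l,s,c=cv2.connectedComponentsWithStats(m)
for i in range(1,k):
    if s[i,4]>10:
        X=P[l==i];d=X.mean(0)[:2]-BOT[:2];print(X.mean(0).round(3),s[i,4],'dist',np.hypot(*d).round(3),'az',np.rad2deg(np.arctan2(d[1],d[0])).round(0))
print(np.rad2deg(Rkey(0).as_euler('xyz')))
# tool-down pose over bottle, tool y azimuth options
p,R,s=cur();print('y az now',np.rad2deg(np.arctan2(*(R.as_matrix()[:2,1][::-1]))))
```

```text
[ 0.606 -0.282  0.13 ] 272 dist 0.166 az 28.0
[ 0.551 -0.381  0.102] 83 dist 0.094 az -13.0
[ 0.46  -0.359  0.102] 86 dist 0.0 az 72.0
[ 0.46  -0.452  0.102] 87 dist 0.093 az -90.0
[ 0.365 -0.29   0.102] 84 dist 0.118 az 144.0
[ 0.348 -0.374  0.101] 89 dist 0.112 az -173.0
[ 180.          -32.00052429 -173.65      ]
y az now -83.90932290442824
```

```bash
cat >> agi.py <<'E'
def Rd(az):
    a=np.deg2rad(az);y=np.array([np.cos(a),np.sin(a),0]);z=np.array([0,0,-1.]);return Ro.from_matrix(np.stack([np.cross(y,z),y,z],1))
E
python3 -c "
from agi import *
go(BOT+[0,0,.37],Rd(-135));go(BOT+[0,0,.2],Rd(-135))"
```

```text
t [-20.7  -48.65  14.32] a [-10.9 -31.1 -49.7] | 59.6 q [ 0.09  0.78  0.75 -0.01  2.16  1.55] F [ 0.2  0.2 -0.5] M [ 0.02 -0.25  0.05]
t [-20.7  -48.65  -2.68] a [-10.9 -31.1 -49.7] | 59.6 q [ 0.09  0.78  0.75 -0.01  2.16  1.55] F [ 0.2  0.2 -0.5] M [ 0.02 -0.25  0.05]
```

```bash
python3 -m pendant '[{"jaw":1,"tx":0.5,"ty":0,"tz":5,"ax":0,"ay":0,"az":0},{"jaw":1,"tx":0,"ty":-1,"tz":10,"ax":0,"ay":0,"az":0},{"jaw":1,"tx":-1,"ty":-4,"tz":14,"ax":-1.1,"ay":-3.1,"az":-5},{"jaw":1,"tx":-3,"ty":-9,"tz":14.3,"ax":-2.6,"ay":-7.3,"az":-11.7},{"jaw":1,"tx":-5,"ty":-14,"tz":14.3,"ax":-4.3,"ay":-12.2,"az":-19.5},{"jaw":1,"tx":-8,"ty":-20,"tz":14.3,"ax":-6,"ay":-17,"az":-27.2},{"jaw":1,"tx":-11,"ty":-26,"tz":14.3,"ax":-7.6,"ay":-21.8,"az":-34.8},{"jaw":1,"tx":-14,"ty":-32,"tz":14.3,"ax":-9.2,"ay":-26.4,"az":-42},{"jaw":1,"tx":-17,"ty":-38,"tz":13,"ax":-10.9,"ay":-31.1,"az":-49.7},{"jaw":1,"tx":-19,"ty":-43.5,"tz":11,"ax":-10.9,"ay":-31.1,"az":-49.7}]';python3 -c "
from agi import *
go(BOT+[0,0,.2],Rd(-135))"
```

```text
clock: 17.35
position: [0.479, -0.2921, 0.3416]
ee_rot: [-0.0, 0.924, -0.383, -0.001]
contact_force: [0.9, -0.3, 0.4]
width: 0.0851
gripper_force: 0.0
t [ -1.92  -6.76 -14.16] a [-0.  -0.1  0.1] | 0.1 q [-0.67  0.21  1.32 -0.    1.61  1.69] F [ 0.9 -0.3  0.4] M [-0.   -0.05  0.02]
```

Next I move above the bottle and take a wrist look to confirm it and refine the position.

```bash
python3 -m pendant '[{"jaw":1,"tx":-1,"ty":-4,"tz":-5,"ax":0,"ay":0,"az":0},{"jaw":1,"tx":-1.9,"ty":-6.8,"tz":-10,"ax":0,"ay":0,"az":0},{"jaw":1,"tx":-1.9,"ty":-6.8,"tz":-14.2,"ax":0,"ay":0,"az":0},{"jaw":1,"tx":-1.9,"ty":-6.8,"tz":-14.2,"ax":0,"ay":0,"az":0},{"jaw":1,"tx":-1.9,"ty":-6.8,"tz":-14.2,"ax":0,"ay":0,"az":0}]';python3 - <<'E'
from agi import *
a=grab('wrist');P=pts(a);z=P[...,2]
m=(z>.092)&(z<.112)&(np.hypot(P[...,0]-BOT[0],P[...,1]-BOT[1])<.03);X=P[m]
print('cap',len(X),cv2.minEnclosingCircle((X[:,:2]*1000).astype(np.float32)),np.median(X[:,2]))
go(BOT+[0,0,.038],Rd(-135))
cv2.imwrite('pics/w2.png',a['pixels'])
E
```

```text
clock: 17.98
position: [0.4637, -0.3599, 0.2001]
ee_rot: [-0.0, 0.924, -0.383, -0.001]
contact_force: [0.1, 0.2, -0.1]
width: 0.085
gripper_force: 0.0
cap 988 ((461.42596435546875, -364.3515930175781), 13.884624481201172) 0.10275684351424905
t [ -0.43   0.06 -16.29] a [ 0. -0. -0.] | 0.0 q [-0.78  0.31  1.53 -0.    1.3   1.58] F [ 0.3 -0.3  0.4] M [-0.02 -0.02  0.02]
```

View pics/w2.png

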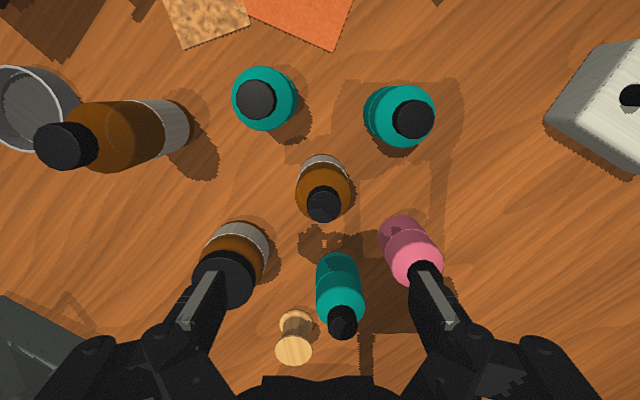

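The wrist view shows the amber dye bottle with its cap at (323,203), between the open fingers. The tall bottle at (65,145), the jar at (225,275) and the turquoise and pink bottles stay clear of the finger line. Its cap matches the dye bottle (z 103 mm, 28 mm across).

```bash
python3 -m pendant '[{"jaw":1,"tx":-0.2,"ty":-0.2,"tz":-3,"ax":0,"ay":0,"az":0},{"jaw":1,"tx":-0.2,"ty":-0.2,"tz":-7,"ax":0,"ay":0,"az":0},{"jaw":1,"tx":-0.2,"ty":-0.2,"tz":-7,"ax":0,"ay":0,"az":0}]';python3 - <<'E'
from agi import *
a=grab('wrist');P=pts(a);z=P[...,2]
m=(z>.092)&(z<.112)&(np.hypot(P[...,0]-BOT[0],P[...,1]-BOT[1])<.03);X=P[m]
print('cap',len(X),cv2.minEnclosingCircle((X[:,:2]*1000).astype(np.float32)),np.median(X[:,2]))
go(np.array([.460,-.362,.038]),Rd(-135))
E
```

```text
clock: 18.4
position: [0.4606, -0.3607, 0.1283]
ee_rot: [-0.001, 0.924, -0.382, -0.003]
contact_force: [0.1, -0.7, -0.1]
width: 0.0854
gripper_force: 0.0
cap 1862 ((461.521240234375, -364.3216552734375), 14.059239387512207) 0.1027226702810049
t [-0.17 -0.02 -9.2 ] a [-0.1 -0.1 -0. ] | 0.1 q [-0.78  0.37  1.63 -0.    1.14  1.57] F [ 0.3 -1.  -0.2] M [0.06 0.03 0.04]
```

```bash
python3 -m pendant '[{"jaw":1,"tx":0,"ty":-0.1,"tz":-2,"ax":0,"ay":0,"az":0},{"jaw":1,"tx":0,"ty":-0.2,"tz":-5,"ax":0,"ay":0,"az":0},{"jaw":1,"tx":0,"ty":-0.2,"tz":-7.5,"ax":0,"ay":0,"az":0},{"jaw":1,"tx":0,"ty":-0.2,"tz":-8.9,"ax":0,"ay":0,"az":0},{"jaw":1,"tx":0,"ty":-0.2,"tz":-8.9,"ax":0,"ay":0,"az":0},{"jaw":1,"tx":0,"ty":-0.2,"tz":-8.9,"ax":0,"ay":0,"az":0}]'; python3 -m pendant '[{"jaw":-1,"tx":0,"ty":0,"tz":0,"ax":0,"ay":0,"az":0},{"jaw":-1,"tx":0,"ty":0,"tz":0,"ax":0,"ay":0,"az":0},{"jaw":-1,"tx":0,"ty":0,"tz":0,"ax":0,"ay":0,"az":0},{"jaw":-1,"tx":0,"ty":0,"tz":0,"ax":0,"ay":0,"az":0},{"jaw":-1,"tx":0,"ty":0,"tz":0,"ax":0,"ay":0,"az":0},{"jaw":-1,"tx":0,"ty":0,"tz":0,"ax":0,"ay":0,"az":0}]' 50
```

```text
clock: 19.2
position: [0.4622, -0.3648, 0.0414]
ee_rot: [0.0, 0.924, -0.383, -0.0]
contact_force: [0.7, -0.6, -0.1]
width: 0.0854
gripper_force: 0.0
clock: 19.95
position: [0.4615, -0.3644, 0.0408]
ee_rot: [0.0, 0.924, -0.383, -0.001]
contact_force: [-1.7, 0.8, 6.0]
width: 0.0482
gripper_force: 51.8
```

```bash
python3 -m pendant '[{"jaw":-1,"tx":0,"ty":0,"tz":2,"ax":0,"ay":0,"az":0},{"jaw":-1,"tx":0,"ty":0,"tz":6,"ax":0,"ay":0,"az":0},{"jaw":-1,"tx":0,"ty":0,"tz":11,"ax":0,"ay":0,"az":0},{"jaw":-1,"tx":0,"ty":0,"tz":16,"ax":0,"ay":0,"az":0},{"jaw":-1,"tx":0,"ty":0,"tz":21,"ax":0,"ay":0,"az":0},{"jaw":-1,"tx":0,"ty":0,"tz":24,"ax":0,"ay":0,"az":0},{"jaw":-1,"tx":0,"ty":0,"tz":24,"ax":0,"ay":0,"az":0}]';python3 - <<'E'
from agi import *
go(PAD+[0,0,.041+.05],Rd(-84))
E
```

```text
clock: 20.82
position: [0.462, -0.3647, 0.2819]
ee_rot: [0.001, 0.924, -0.383, 0.001]
contact_force: [-0.5, 0.0, -2.4]
width: 0.0484
gripper_force: 52.1
t [-1.08 46.89 -4.49] a [ 0.1  0.1 51. ] | 51.0 q [-0.79  0.27  1.39 -0.    1.48  1.57] F [-0.5  0.  -2.4] M [ 0.02 -0.06  0.04]
```

```bash
python3 -m pendant '[{"jaw":-1,"tx":0,"ty":3,"tz":0,"ax":0,"ay":0,"az":3},{"jaw":-1,"tx":-0.2,"ty":8,"tz":0,"ax":0,"ay":0,"az":8},{"jaw":-1,"tx":-0.3,"ty":13,"tz":0,"ax":0,"ay":0,"az":14},{"jaw":-1,"tx":-0.4,"ty":18.5,"tz":0,"ax":0,"ay":0,"az":20},{"jaw":-1,"tx":-0.6,"ty":24,"tz":0,"ax":0,"ay":0,"az":26},{"jaw":-1,"tx":-0.7,"ty":29.5,"tz":0,"ax":0,"ay":0,"az":32},{"jaw":-1,"tx":-0.8,"ty":35,"tz":0,"ax":0,"ay":0,"az":38},{"jaw":-1,"tx":-1,"ty":40,"tz":0,"ax":0,"ay":0,"az":44},{"jaw":-1,"tx":-1.1,"ty":44,"tz":0,"ax":0,"ay":0,"az":49},{"jaw":-1,"tx":-1.1,"ty":46.9,"tz":0,"ax":0,"ay":0,"az":51}]';python3 -m pendant '[{"jaw":-1,"tx":0,"ty":0,"tz":-1.5,"ax":0,"ay":0,"az":0},{"jaw":-1,"tx":0,"ty":0,"tz":-3,"ax":0,"ay":0,"az":0},{"jaw":-1,"tx":0,"ty":0,"tz":-4.5,"ax":0,"ay":0,"az":0},{"jaw":-1,"tx":0,"ty":0,"tz":-4.5,"ax":0,"ay":0,"az":0},{"jaw":-1,"tx":0,"ty":0,"tz":-4.5,"ax":0,"ay":0,"az":0}]';python3 - <<'E'
from agi import *
go(PAD+[0,0,.041+.05],Rd(-84))
a=grab('wrist');b=grab('side');t=grab('top')
for n_ in('wrist','side','top'):
    I=load(n_);P=pts(I);z=P[...,2];r=np.hypot(P[...,0]-PAD[0],P[...,1]-PAD[1])
    h=cv2.cvtColor(I['pixels'],cv2.COLOR_BGR2HSV);am=(h[...,0]>4)&(h[...,0]<22)&(h[...,1]>100)
    m=am&(r<.04)&(z>.19)&(z<.275);X=P[m];print(n_,len(X),X.mean(0) if len(X) else '', (X.min(0),X.max(0)) if len(X) else '')
cv2.imwrite('pics/p1.png',np.hstack([cv2.resize(a['pixels'][:, 100:540],(440,400)),cv2.resize(b['pixels'][120:240,280:380],None,fx=3.33,fy=3.33)]))
E
```

```text
clock: 22.08
position: [0.4485, 0.1068, 0.2773]
ee_rot: [0.0, 0.999, 0.054, -0.004]
contact_force: [0.4, -0.5, -1.1]
width: 0.0488
gripper_force: 52.1
clock: 22.7
position: [0.4505, 0.1046, 0.235]
ee_rot: [0.0, 0.999, 0.052, -0.001]
contact_force: [0.1, 0.4, -0.9]
width: 0.0484
gripper_force: 52.1
t [ 0.07 -0.04  0.2 ] a [ 0.1 -0.2  0.1] | 0.2 q [ 0.08  0.1   1.72 -0.    1.32  1.55] F [ 0.1  0.4 -0.9] M [ 0.06 -0.02 -0.04]
wrist 7818 [0.4661472  0.10643634 0.2625302 ] (array([0.43393458, 0.06760637, 0.19478749]), array([0.47623099, 0.14319284, 0.27499378]))
side 87 [0.45028315 0.11580414 0.25648261] (array([0.42473227, 0.09015973, 0.19327658]), array([0.47277089, 0.13207236, 0.27499153]))
top 0
```

View pics/p1.png

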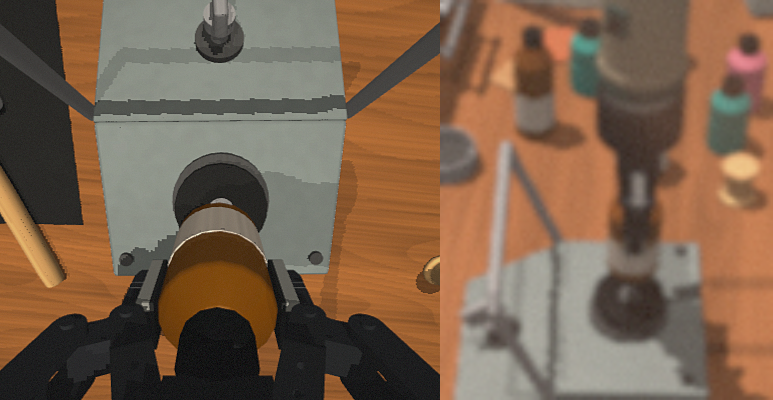

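The wrist crop shows the bottle upright between the pads, above the black pad, with its body at about (220,290). A circle fit on the visible body will give its axis offset and tilt.

```bash
cat > axis.py <<'E'
from agi import *
from scipy.optimize import least_squares
def fit(lo,hi,c0):
    P=pts(load('wrist'));z=P[...,2]
    m=(abs(P[...,1]-c0[1])<.017)&(abs(P[...,0]-c0[0])<.035)&(z>lo)&(z<hi);X=P[m]
    f=lambda q:np.hypot(X[:,0]-q[0],X[:,1]-q[1])-.025
    r=least_squares(f,c0[:2],loss='soft_l1',f_scale=.001);print(lo,len(X),r.x.round(4),'res',np.abs(f(r.x)).mean().round(4))
if __name__=='__main__':
    fit(.203,.22,PAD);fit(.22,.235,PAD);fit(.235,.25,PAD);fit(.25,.26,PAD)
    P=pts(load('wrist'));z=P[...,2];print(z[(abs(P[...,1]-PAD[1])<.01)&(abs(P[...,0]-PAD[0])<.05)&(z>.155)].min())
    m=(z>.128)&(z<.15)&(abs(P[...,0]-PAD[0])<.06)&(abs(P[...,1]-PAD[1])<.06);X=P[m&(z>.142)]
    print('pad pts',len(X),X.min(0),X.max(0))
E
python3 axis.py
```

```text
0.203 582 [0.4509 0.1045] res 0.0002
0.22 723 [0.4509 0.1045] res 0.0002
0.235 1032 [0.4504 0.1046] res 0.0003
0.25 813 [0.4503 0.1047] res 0.0002
0.19426681744522523
pad pts 3625 [0.43451074 0.06684062 0.14205614] [0.48831744 0.13758643 0.14768384]
```

Bottle axis is (0.451, 0.1045) and vertical, within about 2 mm of the pad centre; its underside is at z≈0.194. Now I lower it.

```bash
python3 -m pendant '[{"jaw":-1,"tx":0.1,"ty":-0.1,"tz":-1.5,"ax":0,"ay":0,"az":0},{"jaw":-1,"tx":0.1,"ty":-0.1,"tz":-3,"ax":0,"ay":0,"az":0},{"jaw":-1,"tx":0.1,"ty":-0.1,"tz":-4,"ax":0,"ay":0,"az":0},{"jaw":-1,"tx":0.1,"ty":-0.1,"tz":-4.6,"ax":0,"ay":0,"az":0},{"jaw":-1,"tx":0.1,"ty":-0.1,"tz":-4.6,"ax":0,"ay":0,"az":0}]';python3 -m pendant '[{"jaw":-1,"tx":0,"ty":0,"tz":-0.3,"ax":0,"ay":0,"az":0},{"jaw":-1,"tx":0,"ty":0,"tz":-0.6,"ax":0,"ay":0,"az":0},{"jaw":-1,"tx":0,"ty":0,"tz":-0.9,"ax":0,"ay":0,"az":0},{"jaw":-1,"tx":0,"ty":0,"tz":-0.9,"ax":0,"ay":0,"az":0}]'
```

```text
clock: 23.48
position: [0.4509, 0.1041, 0.1883]
ee_rot: [0.0, 0.999, 0.052, -0.002]
contact_force: [-0.7, 0.0, -0.9]
width: 0.0488
gripper_force: 52.1
clock: 23.98
position: [0.4518, 0.1042, 0.1804]
ee_rot: [0.0, 0.999, 0.052, -0.001]
contact_force: [0.3, 0.6, 4.5]
width: 0.0487
gripper_force: 52.7
```

```bash
python3 -m pendant '[{"jaw":-1,"tx":0,"ty":0,"tz":-0.3,"ax":0,"ay":0,"az":0},{"jaw":-1,"tx":0,"ty":0,"tz":-0.6,"ax":0,"ay":0,"az":0},{"jaw":-1,"tx":0,"ty":0,"tz":-0.6,"ax":0,"ay":0,"az":0}]';python3 -m pendant '[{"jaw":-1,"tx":0,"ty":0,"tz":-0.2,"ax":0,"ay":0,"az":0},{"jaw":-1,"tx":0,"ty":0,"tz":-0.2,"ax":0,"ay":0,"az":0}]'
```

```text
clock: 24.35
position: [0.4518, 0.1042, 0.1749]
ee_rot: [0.0, 0.999, 0.052, -0.001]
contact_force: [-0.6, -0.9, 8.3]
width: 0.0485
gripper_force: 53.1
clock: 24.6
position: [0.452, 0.1042, 0.1746]
ee_rot: [0.0, 0.999, 0.052, 0.0]
contact_force: [-4.3, -1.0, 18.2]
width: 0.0484
gripper_force: 54.0
```

```bash
python3 -m pendant '[{"jaw":-1,"tx":0,"ty":0,"tz":-0.15,"ax":0,"ay":0,"az":0},{"jaw":-1,"tx":0,"ty":0,"tz":-0.15,"ax":0,"ay":0,"az":0}]'
```

```text
clock: 24.85
position: [0.4521, 0.1042, 0.1745]
ee_rot: [0.0, 0.999, 0.052, 0.001]
contact_force: [-7.1, -0.7, 26.3]
width: 0.0485
gripper_force: 54.9
```

The force rises to 26 N with no more travel, so the pad is on its hard stop. I'll hold it there for over a second, check the axis, and then rise.

```bash
python3 -m pendant '[{"jaw":-1,"tx":0,"ty":0,"tz":0,"ax":0,"ay":0,"az":0},{"jaw":-1,"tx":0,"ty":0,"tz":0,"ax":0,"ay":0,"az":0},{"jaw":-1,"tx":0,"ty":0,"tz":0,"ax":0,"ay":0,"az":0},{"jaw":-1,"tx":0,"ty":0,"tz":0,"ax":0,"ay":0,"az":0},{"jaw":-1,"tx":0,"ty":0,"tz":0,"ax":0,"ay":0,"az":0},{"jaw":-1,"tx":0,"ty":0,"tz":0,"ax":0,"ay":0,"az":0},{"jaw":-1,"tx":0,"ty":0,"tz":0,"ax":0,"ay":0,"az":0},{"jaw":-1,"tx":0,"ty":0,"tz":0,"ax":0,"ay":0,"az":0},{"jaw":-1,"tx":0,"ty":0,"tz":0,"ax":0,"ay":0,"az":0},{"jaw":-1,"tx":0,"ty":0,"tz":0,"ax":0,"ay":0,"az":0}]'
python3 - <<'E'
from axis import *
grab('wrist');fit(.16,.175,PAD);fit(.175,.19,PAD);fit(.19,.2,PAD)
E
python3 -m pendant '[{"jaw":-1,"tx":0,"ty":0,"tz":0.4,"ax":0,"ay":0,"az":0},{"jaw":-1,"tx":0,"ty":0,"tz":0.8,"ax":0,"ay":0,"az":0},{"jaw":-1,"tx":0,"ty":0,"tz":1.2,"ax":0,"ay":0,"az":0},{"jaw":-1,"tx":0,"ty":0,"tz":1.3,"ax":0,"ay":0,"az":0},{"jaw":-1,"tx":0,"ty":0,"tz":1.3,"ax":0,"ay":0,"az":0}]'
```

```text
clock: 26.1
position: [0.4521, 0.1042, 0.1745]
ee_rot: [0.0, 0.999, 0.052, 0.001]
contact_force: [-6.7, -0.6, 26.2]
width: 0.049
gripper_force: 54.9
0.16 707 [0.4523 0.1042] res 0.0002
0.175 1038 [0.4519 0.1042] res 0.0003
0.19 814 [0.4518 0.1043] res 0.0002
clock: 26.78
position: [0.4517, 0.1041, 0.1834]
ee_rot: [0.0, 0.999, 0.052, -0.001]
contact_force: [1.7, -0.5, 2.9]
width: 0.0485
gripper_force: 52.6
```

```bash
python3 -m pendant '[{"jaw":-1,"tx":0,"ty":0,"tz":0.25,"ax":0,"ay":0,"az":0},{"jaw":-1,"tx":0,"ty":0,"tz":0.25,"ax":0,"ay":0,"az":0}]';python3 -m pendant '[{"jaw":-1,"tx":0,"ty":0,"tz":0.05,"ax":0,"ay":0,"az":0},{"jaw":-1,"tx":0,"ty":0,"tz":0.05,"ax":0,"ay":0,"az":0}]'
```

```text
clock: 27.02
position: [0.4515, 0.1041, 0.1859]
ee_rot: [0.0, 0.999, 0.052, -0.001]
contact_force: [1.4, -0.4, 1.9]
width: 0.0487
gripper_force: 52.5
clock: 27.28
position: [0.4513, 0.1041, 0.1863]
ee_rot: [0.0, 0.999, 0.052, -0.001]
contact_force: [2.3, -0.2, 1.6]
width: 0.0486
gripper_force: 52.4
```

```bash
python3 -m pendant '[{"jaw":0.15,"tx":0,"ty":0,"tz":0,"ax":0,"ay":0,"az":0},{"jaw":0.2,"tx":0,"ty":0,"tz":0,"ax":0,"ay":0,"az":0},{"jaw":0.3,"tx":0,"ty":0,"tz":0,"ax":0,"ay":0,"az":0},{"jaw":0.5,"tx":0,"ty":0,"tz":0,"ax":0,"ay":0,"az":0},{"jaw":0.8,"tx":0,"ty":0,"tz":0,"ax":0,"ay":0,"az":0},{"jaw":1,"tx":0,"ty":0,"tz":0,"ax":0,"ay":0,"az":0},{"jaw":1,"tx":0,"ty":0,"tz":0,"ax":0,"ay":0,"az":0},{"jaw":1,"tx":0,"ty":0,"tz":0,"ax":0,"ay":0,"az":0}]'
python3 - <<'E'
from axis import *
grab('wrist');fit(.16,.175,PAD);fit(.175,.19,PAD);fit(.19,.21,PAD)
E
python3 -m pendant '[{"jaw":1,"tx":0,"ty":0,"tz":1,"ax":0,"ay":0,"az":0},{"jaw":1,"tx":0,"ty":0,"tz":3,"ax":0,"ay":0,"az":0},{"jaw":1,"tx":0,"ty":0,"tz":6,"ax":0,"ay":0,"az":0},{"jaw":1,"tx":0,"ty":0,"tz":10,"ax":0,"ay":0,"az":0},{"jaw":1,"tx":0,"ty":0,"tz":14,"ax":0,"ay":0,"az":0},{"jaw":1,"tx":0,"ty":0,"tz":16,"ax":0,"ay":0,"az":0},{"jaw":1,"tx":0,"ty":0,"tz":16,"ax":0,"ay":0,"az":0},{"jaw":1,"tx":0,"ty":0,"tz":16,"ax":0,"ay":0,"az":0}]'
python3 - <<'E'
from axis import *
a=grab('wrist');fit(.155,.175,PAD);fit(.175,.19,PAD)
P=pts(a);z=P[...,2];X=P[(z>.242)&(z<.258)&(np.hypot(P[...,0]-PAD[0],P[...,1]-PAD[1])<.03)];print('cap',len(X),cv2.minEnclosingCircle((X[:,:2]*1000).astype(np.float32)),np.median(X[:,2]))
X=P[(abs(z-.146)<.003)&(np.hypot(P[...,0]-PAD[0],P[...,1]-PAD[1])<.05)];print('pad z',np.median(X[:,2]),cv2.minEnclosingCircle((X[:,:2]*1000).astype(np.float32)))
b=grab('side')
cv2.imwrite('pics/end.png',np.hstack([a['pixels'][:, 100:540],cv2.resize(b['pixels'][140:260,270:370],None,fx=3.33,fy=3.34)[:400]]))
E
```

```text
clock: 28.28
position: [0.4511, 0.1041, 0.1864]
ee_rot: [0.0, 0.999, 0.052, -0.002]
contact_force: [-0.3, 0.3, 0.6]
width: 0.0855
gripper_force: 0.0
0.16 604 [0.4517 0.1039] res 0.0002
0.175 830 [0.4517 0.1039] res 0.0002
0.19 1456 [0.4511 0.1039] res 0.0002
clock: 29.32
position: [0.4507, 0.104, 0.3456]
ee_rot: [0.0, 0.999, 0.052, -0.002]
contact_force: [0.2, 0.7, -0.5]
width: 0.0855
gripper_force: 0.0
0.155 116 [0.4517 0.1037] res 0.0001
0.175 117 [0.4516 0.1037] res 0.0001
cap 961 ((451.4438171386719, 103.84589385986328), 14.12601375579834) 0.24889061353046268
pad z 0.1449786888135266 ((452.6452331542969, 101.99635314941406), 35.82115173339844)
```

View pics/end.png

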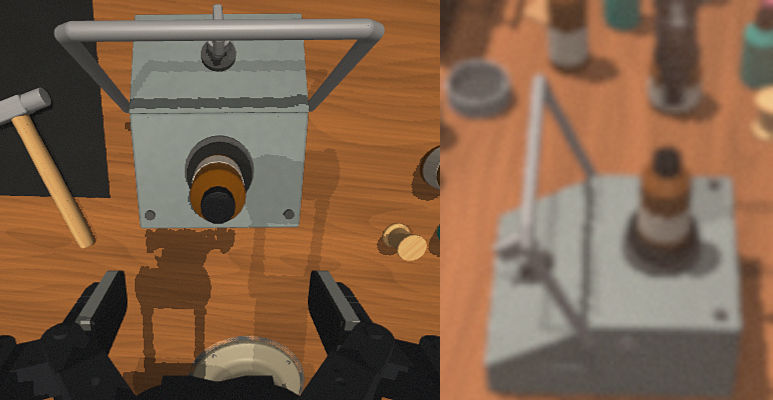

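The final picture shows the bottle upright on the risen pad at (218,185), with its axis within about 2 mm of the pad centre and its top at z≈0.249. The gripper is clear and the key is still wound, so I'm handing in.

```bash
python3 -c "
from rig import manip
print(manip.sign_off())"
```

```text
the job is handed in; nothing more can be done
None
```

I wound the key to its stop, pressed the pad to the bottom with the dye bottle for over a second, left the bottle standing upright in the middle of the risen pad, and handed the job in at about 29 s; no verdict came back.

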